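# Seat the dial probe in the clear thermowell of a glue heater

## Task

Take the dial probe out of its blue stand and push it down past the orange sprung jaw into one of the two wells of the heater block until it bottoms, guiding it all the way rather than letting it drop, with the red ring on its stem sunk right down to the mouth of the well and the jaw sprung back over its brass collar. One of the two wells is half blocked with set glue and the probe stops there with the red ring well above the mouth: if so, pull it out and use the other well. Leave the probe standing in the clear well, let go of it, and leave the glue slugs and hand tools where they lie.

Things in the scene. Friction and masses are not known exactly. Their poses are not given: they have to be found in the camera images.
- probe: Loose upright dial probe, 90 g, round; origin at its tip (lower end of the stem), z up. From the tip: steel stem 10 mm in diameter, red ring at 50 to 60 mm; brass collar 61.5 to 73.5 mm, 18 mm wide below, coning out to 28 mm at 68.5 to 70.5; neck 12 mm in diameter to 105; black head with white dial, 36 mm in diameter, 105 to 133: grip here. Starts in the stand's hole, tip on its floor.
- probe_tip (a point): Centre of the lower end of the probe's stem (the same point as probe).
- stand: Fixed blue parking block 50 x 50 x 80 mm on a dark 100 x 100 x 8 mm foot; origin at the centre of its underside. In its top a vertical hole 13 mm in diameter and 60 mm deep at the centre holds the probe.
- heater_block: Fixed aluminium block 110 (x) x 220 (y) x 100 mm high, origin at the centre of its underside, -x face roughly to the robot. Two wells in its top, 37.5 mm to -x of the origin and 55 mm to its +y (left) and -y (right). At its -y end, 150 mm from the origin, a roller with black lever, 155 mm high. The top by the wells is clear but for the jaws.
- well_left (a point): Centre of the mouth of the left (+y) well, at the block's top; z up, x and y as the block's. Bore 13 mm in diameter, 60 mm deep. In one of the two wells (either one, it varies, not told) set glue fills the lowest 32 mm, so the probe stops with its tip 28 mm below the mouth.
- well_right (a point): Centre of the mouth of the right (-y) well, same bore and same remarks as well_left.
- jaw_left (a joint): Angle (rad) of the orange sprung jaw at the -x side of the left well, 0 closed, to 0.4 swung out to -x. 16 mm wide, up to 23 mm above the block's top; its round nose, 14.5 to 22.5 mm above it, ends 10 mm from the well's axis. Stem and neck pass freely; the collar pushes it out by 0.03 to 0.09 rad between 15 and 4 mm above full depth, taking 5 to 15 N, then it springs back over the collar.
- jaw_right (a joint): The same for the right well.
- slug_a: Cream glue slug, a cylinder 54 mm in diameter and 60 mm high, 130 g, standing between the stand and the heater block; origin at the centre of its underside. Bystander.
- slug_b: Another such slug, farther back. Bystander.
- slug_c: Another such slug, farther back. Bystander.
- wrench: Steel open-ended wrench 160 mm long, lying in front of the heater block; its length is along its x. Bystander.
- screwdriver: Red-handled screwdriver 180 mm long, lying left of the stand; its length is along its x. Bystander.
- hex_key: T-handled hex key, blue handle 88 mm along its x, 120 mm blade along its y from the origin; lying near the robot. Bystander.
Things that resemble listed ones, but are neither listed nor needed, are in the scene too. There is more than one size of the probe; the job needs the largest.

How it is judged:
At the end, for the whole second after the job is handed in: The probe stands at rest and released in the clear well, upright within 0.12 rad, its tip at most 5 mm off the well's axis and at least 56.5 mm below the mouth (within 3.5 mm of the floor), with that well's jaw closed to less than 0.05 rad (((horizontal distance between probe_tip and well_left below 0.005 m and z of probe_tip in the frame of well_left below -0.0565 m and value of joint jaw_left below 0.05 rad) or (horizontal distance between probe_tip and well_right below 0.005 m and z of probe_tip in the frame of well_right below -0.0565 m and value of joint jaw_right below 0.05 rad)) and angle between probe's own z axis and vertical below 0.12 rad and linear speed of probe below 0.02 m/s and contact force between probe and the fingers below 0.05 N); the robot touches nothing.
It fails at once if a glue slug or hand tool is moved more than 30 mm (distance of any of slug_a, slug_b, slug_c, wrench, screwdriver, hex_key from where it was at the start of the episode above 0.03 m).
It fails at once if the probe is dropped into a well (faster than 0.4 m/s inside one) (linear speed of probe above 0.4 m/s and ((horizontal distance between probe_tip and well_left below 0.008 m and z of probe_tip in the frame of well_left below -0.003 m) or (horizontal distance between probe_tip and well_right below 0.008 m and z of probe_tip in the frame of well_right below -0.003 m))).
It also fails if it takes over 58 s, if anything falls off the work surface, if the arm or the gripper's body presses on something with over 40 N, if the wrist force passes 120 N, or if a joint passes its speed limit or range.

## Robot

A 6-joint arm with a two-finger parallel gripper is mounted at the origin on the work surface. World frame = base frame: x ahead of the robot, y to its left, z up, the work surface at z = 0. Lengths are in m, angles in rad, forces in N, time in s.
With the tool pointing down it reaches from about 0.35 to 0.85 m from the base axis. Payload 8.1 kg.
Tool frame: the origin (TCP) lies at the very end of the fingers, on their centre line; the grasp point (between the pads) lies 19 mm behind it (robot.pinch_z is the distance from the TCP to the grasp point, in m); y points along the fingers, x is the direction in which the jaws open and shut, and the axes are right-handed (so a half turn about y gives the same grasp; the last joint's range is limited). The gripper opens to 93 mm and grips with 3 to 60 N. Pads are 15 mm wide; open, the fingers measure 128 mm over their backs; the gripper's body (75 mm by 188 mm) begins 65 mm behind the grasp point.
Start: joints at [1.235, 0.13, 1.488, -0, 1.523, -0.085], TCP at [0.149, 0.581, 0.219] pointing down, gripper open.
Joint ranges: [-2.96, 2.96], [-0.89, 2.26], [0.02, 2.5], [-1.34, 4.48], [0, 2.73], [-2.66, 2.66]. Speed limits (rad/s): [2.39, 2.39, 2.79, 3.14, 3.14, 3.14].

## Interface

Orientations are given as a rotation vector (axis times angle).
In Python, from plant import robot gives the robot as it stands.
- The arm moves only by the shell command python3 -m inch 'ROWS' [FORCE]. ROWS is JSON, a list of rows, each a list of 5 numbers: the closure, from -1 (fully open) to 1 (shut), then the shift along the world's x, y, z in m, then the turn about the world's z in rad. A call has 1 to 8 rows; each row is the pose to reach, as a shift and turn from the pose measured when the call began; what a row does not reach only later rows make up. A row lasts 1/8 s, in which the tool goes at most 62.5 mm and 10.7 degrees, less where a joint would pass 70% of its speed; a pose out of reach is approached as far as the arm can. A call with a gripper value outside its range is refused whole. The fingers move at their own pace and stop on an object; FORCE is the grip in N (left out, the last holds). Time passes only in rows, so rows that repeat a pose let the fingers close. It gives the time, the measured TCP pose, the force and the opening at its end, in the units of the state.
- robot.read_state(): the state, without advancing time (a new reading comes with each control period).
- robot.read_camera(name): name is "scene" or "top" or "wrist"; returns a dict with "color" (420x560x3 uint8, red, green, blue), "mtx" (3x3 intrinsics, pixels), "R" (3x3) and "t" (3): a world point X has camera coordinates R X + t; the wrist camera has in their place "hand_eye" (4x4, takes a point from camera to tool coordinates, whose origin is the TCP and whose axes are the tool frame's). Camera axes: x right, y down, z forward; pixel columns grow to the right and rows downward; lengths in m; the calibration is good to about 2 mm. The wrist camera is an equidistant fisheye: a pixel r from the principal point sees the ray r / f radians off the axis. A picture is of the moment at which its call begins: read the wrist's pose just before it. There is no depth.
- robot.close_job(): hands the job in, once; it reports no verdict.
The state is a dict: "t": time; "q": joint angles; "dq": joint speeds; "joint_torque": joint torques, N m; "tool_pos": TCP position; "orientation": TCP orientation; "force": force on the tool from outside, world axes, zero at the start; "wrist_torque": the same for the moment, N m; "opening": finger opening in m.
Only numpy, scipy, OpenCV 4.12 (cv2) and the standard library are available. Lean on these libraries where they do the work, as an engineer would, in place of code of your own. Each camera call takes 0.05 s, during which the arm holds its last target. There are 200 camera calls.

## Working session

There is one attempt and no reset: what is moved stays moved. The work goes in short steps, Python scripts to look and compute and a shell command to move; the robot and the scene stay as the last step left them, time stands still between calls to the robot, and variables do not carry over. Pictures are saved under pics/ and viewed, about 8 in all and at most 12, crops included, and the job is handed in when it is done.

```bash
mkdir -p pics; ls; cat > h.py <<'E'
import numpy as np, cv2
from plant import robot
def snap(n,f):
    s=robot.read_state(); c=robot.read_camera(n)
    cv2.imwrite(f'pics/{f}.png',c['color'][:,:,::-1]); 
    d={k:np.array(c[k]) for k in c if k!='color'}; d['tool_pos']=s['tool_pos'];d['ori']=s['orientation']
    np.savez(f'pics/{f}.npz',**d); return c
def ray(f,u,v):
    d=np.load(f'pics/{f}.npz'); K=d['mtx']
    x=np.array([(u-K[0,2])/K[0,0],(v-K[1,2])/K[1,1]])
    if 'hand_eye' in d:
        r=np.hypot(*x); a=np.array([*(x/max(r,1e-9)*np.sin(r)),np.cos(r)])
        T=d['hand_eye']; R=cv2.Rodrigues(np.array(d['ori'],float))[0]
        return R@T[:3,3]+d['tool_pos'], R@T[:3,:3]@a
    R,t=d['R'],d['t']; return -R.T@t, R.T@np.array([*x,1.])
def tri(*obs):
    A=np.zeros((3,3));b=np.zeros(3);L=[]
    for f,u,v in obs:
        o,d=ray(f,u,v); d=d/np.linalg.norm(d);P=np.eye(3)-np.outer(d,d);A+=P;b+=P@o;L.append((o,P))
    X=np.linalg.solve(A,b); return X.round(4),[round(float(np.linalg.norm(P@(X-o))),4) for o,P in L]
def atz(f,u,v,z):
    o,d=ray(f,u,v); return (o+d*(z-o[2])/d[2]).round(4)
E
python3 - <<'E'
from h import *
a=snap('scene','s1');b=snap('top','t1');c=snap('wrist','w1')
s=robot.read_state();print(s['t'],s['force'],s['opening'],s['orientation'])
print(c['mtx'],c['hand_eye'],a['mtx'],b['mtx'])
for n in 'scene','top': 
    d=np.load(f'pics/{n[0]}1.npz'); print(-d['R'].T@d['t'],d['R'].round(2).tolist())
E
```

```text
pics
0.15 [ 0.03929632 -0.26859882  0.10936692] 0.09318714847599423 [-1.31824084 -1.0215885   1.02356735]
[[325.1922621    0.         277.02230971]
 [  0.         325.1922621  208.32840428]
 [  0.           0.           1.        ]] [[ 9.99999983e-01  8.61763777e-05 -1.60945031e-04  7.92017460e-04]
 [ 1.78744458e-04 -2.82766447e-01  9.59188774e-01 -1.65151310e-01]
 [ 3.71495595e-05 -9.59188787e-01 -2.82766457e-01  7.75703829e-02]
 [ 0.00000000e+00  0.00000000e+00  0.00000000e+00  1.00000000e+00]] [[456.63019493   0.         269.7921143 ]
 [  0.         456.63019493 207.34148015]
 [  0.           0.           1.        ]] [[485.57050702   0.         284.19425197]
 [  0.         485.57050702 216.75541075]
 [  0.           0.           1.        ]]
[0.89656282 0.69749124 0.66959839] [[-0.84, 0.54, 0.01], [0.36, 0.56, -0.75], [-0.41, -0.62, -0.67]]
[0.44700161 0.13818509 1.20744023] [[-0.01, -1.0, -0.01], [-0.99, 0.01, -0.1], [0.1, 0.01, -0.99]]
```

View pics/s1.png

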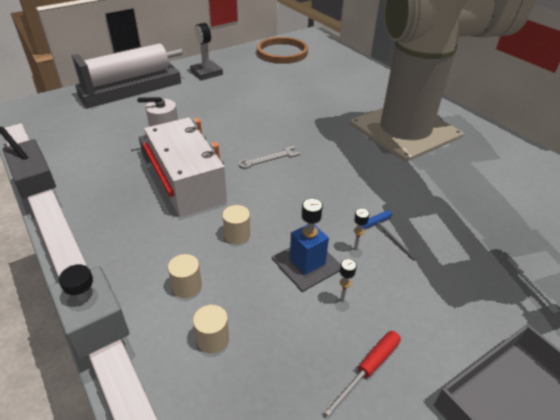

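View pics/t1.png

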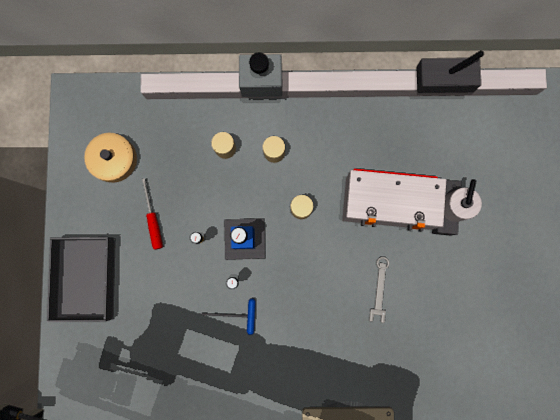

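```bash
python3 - <<'E'
from h import *
s=cv2.imread('pics/s1.png');t=cv2.imread('pics/t1.png')
c=lambda i,u,v:cv2.resize(i[v:v+75,u:u+100],(400,300),interpolation=cv2.INTER_CUBIC)
cv2.imwrite('pics/c1.png',np.vstack([np.hstack([c(s,265,195),c(s,135,110)]),np.hstack([c(t,190,200),c(t,340,165)])]))
E
```

```text
(no output)
```

View pics/c1.png

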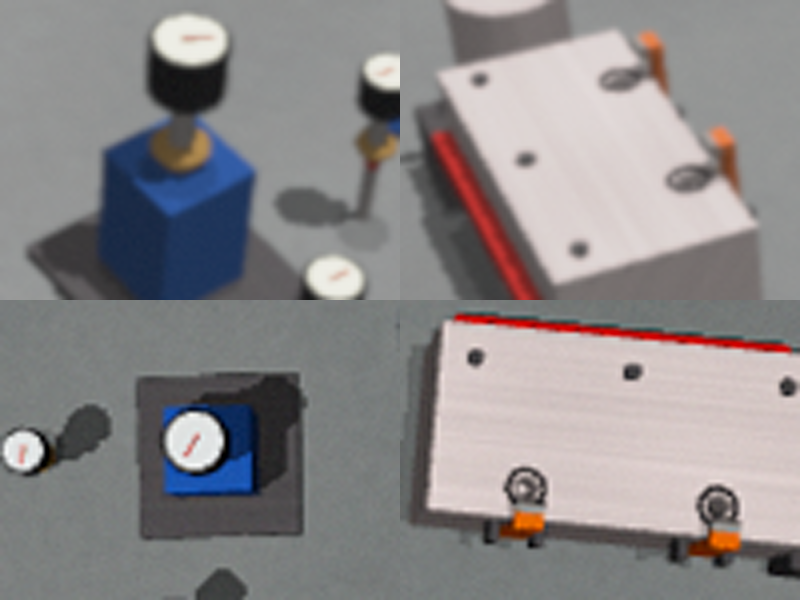

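```bash
python3 - <<'E'
from h import *
h=-.4
def T(a,b): return tri(('s1',a[0]+h,a[1]+h),('t1',b[0]+h,b[1]+h))
print('head top',T((312.5,205.5),(238.75,235.25)))
L=T((207,154.75),(371.25,212));R=T((190.5,129.75),(419.5,216.25));print(L,R)
d=L[0]-R[0];print(np.linalg.norm(d),np.arctan2(-d[0],d[1]))
print('slugs top',[atz('t1',u,v,.06) for u,v in ((223,143),(274,147),(302,206))])
print('foot corners',[atz('t1',190+u/4,200+v/4,.008) for u,v in ((138,78),(299,73),(303,235),(141,238))])
print('block corners',[atz('t1',340+u/4,165+v/4,.1) for u,v in ((44,20),(28,210))])
o=cv2.Rodrigues(np.array(robot.read_state()['orientation'],float))[0];print(o.round(3))
E
```

```text
head top (array([0.5142, 0.2475, 0.1525]), [0.0003, 0.0003])
(array([ 0.568 , -0.0509,  0.1008]), [0.0001, 0.0001]) (array([ 0.5561, -0.1598,  0.1017]), [0.0013, 0.0013])
0.1095519511464766 -0.10884270703627122
slugs top [array([0.7427, 0.2941, 0.06  ]), array([0.7315, 0.171 , 0.06  ]), array([0.5876, 0.1053, 0.06  ])]
foot corners [array([0.5621, 0.2967, 0.008 ]), array([0.5643, 0.1967, 0.008 ]), array([0.4641, 0.1947, 0.008 ]), array([0.4631, 0.2945, 0.008 ])]
block corners [array([ 0.6654, -0.0078,  0.1   ]), array([0.5552, 0.0038, 0.1   ])]
[[ 0.248 -0.    -0.969]
 [ 0.969 -0.001  0.248]
 [-0.001 -1.     0.   ]]
```

```bash
python3 -m inch '[[-1,0.045,-0.041,0.02,0.05],[-1,0.09,-0.083,0.02,0.1],[-1,0.135,-0.124,0.02,0.15],[-1,0.18,-0.165,0.02,0.2],[-1,0.225,-0.207,0.02,0.2],[-1,0.27,-0.248,0.02,0.2],[-1,0.315,-0.29,0.02,0.2],[-1,0.363,-0.334,0.02,0.2]]' 25
python3 -c "
from h import *
s=robot.read_state();print(s['t'],s['tool_pos'],s['dq']);snap('wrist','w2')"
```

```text
t: 1.15
tool_pos: [0.5109, 0.247, 0.2377]
orientation: [-1.234, -1.171, 1.173]
force: [-0.1, 0.9, 0.8]
opening: 0.0927
1.15 [0.51092424 0.24698408 0.23770307] [-8.20885143e-01  4.39473879e-01 -4.45983611e-01  2.56882550e-03
  7.79640361e-04 -8.15997172e-01]
```

View pics/w2.png

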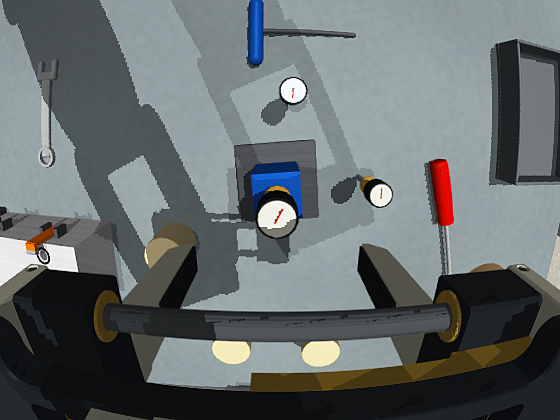

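```bash
python3 -m inch '[[-1,0.003,0,0,0],[-1,0.003,0,0,0]]'; python3 -c "
from h import *
s=robot.read_state();print(s['tool_pos'],cv2.Rodrigues(np.array(s['orientation']))[0][:,0]);c=snap('wrist','w3')
im=c['color'].astype(int);m=(im.min(2)>190).astype(np.uint8);n,l,st,ce=cv2.connectedComponentsWithStats(m)
for i in range(1,n):
  if st[i,4]>200: print(ce[i],st[i],atz('w3',*ce[i],.153))
h=[ce[i] for i in range(1,n) if st[i,4]>200 and abs(ce[i]-[278,217]).max()<15][0]
print(tri(('w3',*h),('s1',312.1,205.1),('t1',238.4,234.9)))
"
```

```text
t: 1.45
tool_pos: [0.5183, 0.2413, 0.2369]
orientation: [-1.24, -1.167, 1.171]
force: [-0.3, 0.2, -0.8]
opening: 0.0929
[0.51830246 0.24131498 0.23690101] [ 0.0552989   0.99845824 -0.00481337]
[298.84279476  81.48034934] [287  70  25  24 458] [0.4161 0.2635 0.153 ]
[ 46.33333333 125.93172691] [ 41  97  14  65 249] [0.4248 0.0357 0.153 ]
[386.92022792 187.11680912] [377 176  21  22 351] [0.5013 0.3319 0.153 ]
[282.96626984 208.84623016] [ 265  192   38   36 1008] [0.5151 0.2464 0.153 ]
[ 34.55828221 255.6051709 ] [   0  232   82   54 2282] [ 0.5528 -0.0181  0.153 ]
(array([0.5144, 0.2471, 0.1528]), [0.001, 0.0008, 0.0002])
```

```bash
python3 -m inch '[[-1,-0.0036,0.0055,0,0],[-1,-0.0036,0.0055,-0.04,0],[-1,-0.0036,0.0055,-0.08,0],[-1,-0.0036,0.0055,-0.117,0],[-1,-0.0036,0.0055,-0.117,0],[1,-0.0036,0.0055,-0.117,0],[1,-0.0036,0.0055,-0.117,0],[1,-0.0036,0.0055,-0.117,0]]' 25; python3 -m inch '[[1,0,0,0,0],[1,0,0,0,0]]'
```

```text
t: 2.5
tool_pos: [0.5152, 0.2479, 0.1218]
orientation: [-1.24, -1.17, 1.17]
force: [-0.0, 0.1, 0.1]
opening: 0.0673
t: 2.75
tool_pos: [0.5156, 0.2479, 0.1223]
orientation: [-1.24, -1.171, 1.169]
force: [-0.3, 0.3, -0.4]
opening: 0.0478
```

```bash
python3 -m inch '[[1,-0.0005,0,-0.002,0],[1,-0.0005,0,-0.002,0],[1,-0.0005,0,-0.002,0],[1,-0.0005,0,-0.002,0]]' 30
```

```text
t: 3.25
tool_pos: [0.515, 0.2479, 0.1202]
orientation: [-1.24, -1.171, 1.169]
force: [0.8, -0.5, -0.3]
opening: 0.0357
```

```bash
python3 -m inch '[[1,0,0,0.03,0],[1,0,0,0.07,0],[1,0,0,0.11,0],[1,0,0,0.16,0],[1,0,0,0.17,0],[1,0.02,-0.05,0.17,0],[1,0.04,-0.1,0.17,0],[1,0.06,-0.15,0.17,0]]' 30; python3 -m inch '[[1,0.02,-0.05,0,0],[1,0.035,-0.1,0,0],[1,0.05,-0.15,0,0],[1,0.06,-0.18,0,0],[1,0.065,-0.2,0,0],[1,0.065,-0.2,0,0]]'; python3 -c "
from h import *
s=robot.read_state();print(s['tool_pos'],s['force']);c=snap('wrist','w4')
d=np.load('pics/w4.npz');R=cv2.Rodrigues(d['ori'])[0];T=d['hand_eye']
# predict well pixels
def pr(X):
  p=np.linalg.inv(T)@np.append(R.T@(np.array(X)-d['tool_pos']),1);p=p[:3]
  th=np.arctan2(np.hypot(p[0],p[1]),p[2]);K=d['mtx'];return K[:2,2]+K[0,0]*th*p[:2]/np.hypot(p[0],p[1])
a=pr([.568,-.0509,.1]);b=pr([.5561,-.1598,.1]);print(a,b,s['t'])
im=cv2.imread('pics/w4.png')
cr=lambda p:cv2.resize(im[int(p[1])-25:int(p[1])+25,int(p[0])-32:int(p[0])+32],(400,310),interpolation=cv2.INTER_CUBIC)
cv2.imwrite('pics/c4.png',np.vstack([np.hstack([cr(a),cr(b)]),cv2.resize(im,(800,600))[250:550]]))
"
```

```text
t: 4.25
tool_pos: [0.5749, 0.0966, 0.2885]
orientation: [-1.238, -1.17, 1.171]
force: [1.2, 0.0, -0.7]
opening: 0.0356
t: 5.0
tool_pos: [0.6396, -0.1041, 0.2873]
orientation: [-1.238, -1.168, 1.17]
force: [-0.3, 0.1, -1.5]
opening: 0.0356
[ 0.63959256 -0.1040949   0.287273  ] [-0.26851226  0.11659598 -1.47509734]
[322.76004261 118.31868698] [221.24734275 113.22655526] 5.0
```

View pics/c4.png

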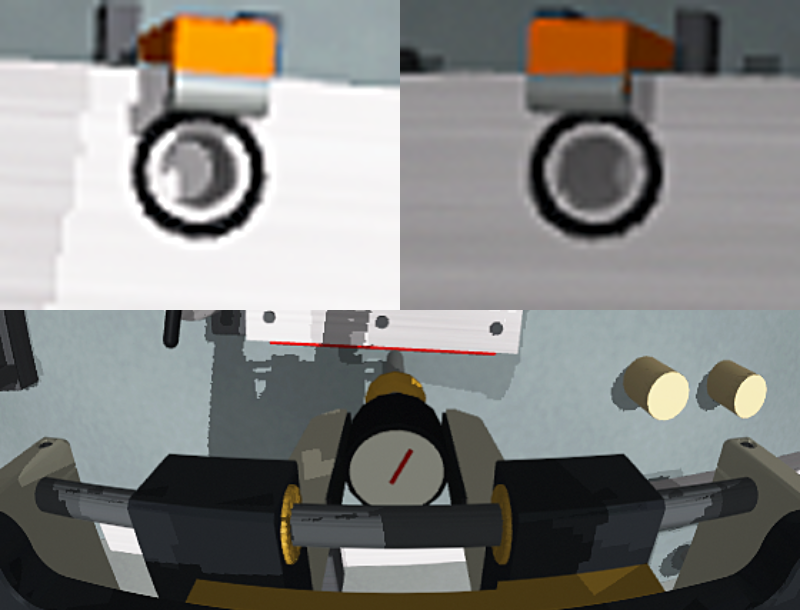

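```bash
python3 -c "
from h import *
im=cv2.imread('pics/w4.png',0).astype(float)
f=lambda cx,cy,ox,oy:((cx+.5)/6.25-.5+ox-32,(cy+.5)/6.2-.5+oy-25)
L=f(199,173,322,118);R=f(196,174,221,113);print(L,R)
l=atz('w4',*L,.1005);r=atz('w4',*R,.1005);print(l,r,np.linalg.norm(l-r))
h=-.4
print(tri(('w4',*L),('s1',206.6,154.35),('t1',370.85,211.6)));print(tri(('w4',*R),('s1',190.1,129.35),('t1',419.1,215.85)))
# head seen in wrist now: dial centre
print(atz('w4',397/800*560,(470-310+250)/600*420,.287+.019+.014))
"
```

```text
(321.42, 120.48387096774195) (219.94, 115.64516129032259)
[ 0.5703 -0.0525  0.1005] [ 0.5586 -0.1613  0.1005] 0.10942728179023732
(array([ 0.5687, -0.0516,  0.1001]), [0.0018, 0.0011, 0.0008])
(array([ 0.5569, -0.1604,  0.1014]), [0.0019, 0.0023, 0.0004])
[ 0.6395 -0.1031  0.32  ]
```

```bash
python3 -m inch '[[1,-0.04,-0.028,0,0],[1,-0.0824,-0.0565,0,0],[1,-0.0824,-0.0565,0,0],[1,-0.0824,-0.0565,-0.03,0],[1,-0.0824,-0.0565,-0.057,0],[1,-0.0824,-0.0565,-0.057,0],[1,-0.0824,-0.0565,-0.057,0]]'; python3 -c "
from h import *
c=snap('wrist','w5');snap('scene','s5')
s=robot.read_state();print(s['tool_pos'],s['force'])
im=cv2.imread('pics/w5.png');sc=cv2.imread('pics/s5.png')
a=cv2.resize(im[150:300,180:380],(800,600),interpolation=cv2.INTER_CUBIC)
b=cv2.resize(sc[85:185,140:240],(300,300),interpolation=cv2.INTER_CUBIC)
a[:300,:300]=b
cv2.imwrite('pics/c5.png',a)
"
```

```text
t: 5.92
tool_pos: [0.558, -0.1585, 0.232]
orientation: [-1.238, -1.171, 1.171]
force: [0.9, 0.1, -0.3]
opening: 0.0354
[ 0.55826728 -0.15918033  0.23260197] [-0.2644785   0.71953405 -0.99129966]
```

View pics/c5.png

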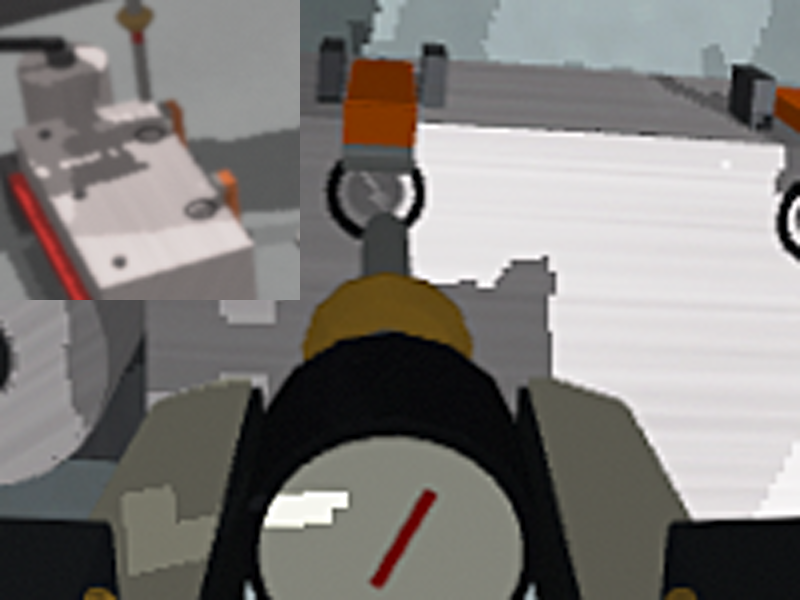

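```bash
python3 -c "
from h import *
g=lambda x,y:(180+(x+.5)/4-.5,150+(y+.5)/4-.5)
d=np.load('pics/w5.npz');print(d['tool_pos'])
for y in (226,230,234): print('tip',atz('w5',*g(386,y),.1326))
print('well',atz('w5',*g(376,194),.1005))
print('dial',atz('w5',*g(391,546),.1326+.133))
"
```

```text
[ 0.55796311 -0.1585405   0.23196428]
tip [ 0.5568 -0.159   0.1326]
tip [ 0.5577 -0.1591  0.1326]
tip [ 0.5586 -0.1591  0.1326]
well [ 0.5581 -0.1616  0.1005]
dial [ 0.5568 -0.1577  0.2656]
```

```bash
python3 -m inch '[[1,0,-0.0018,0,0],[1,0,-0.0018,-0.015,0],[1,0,-0.0018,-0.027,0],[1,0,-0.0018,-0.03,0],[1,0,-0.0018,-0.034,0],[1,0,-0.0018,-0.036,0],[1,0,-0.0018,-0.036,0]]'; python3 -c "
from h import *
c=snap('wrist','w6')
s=robot.read_state();print(s['tool_pos'],s['force'],s['wrist_torque'])
"
```

```text
t: 6.9
tool_pos: [0.5583, -0.161, 0.1967]
orientation: [-1.239, -1.171, 1.17]
force: [-0.5, -0.2, 0.7]
opening: 0.0355
[ 0.55839762 -0.16100204  0.19683333] [-0.47348197  0.0988271  -0.77011815] [-0.02705673  0.03619332 -0.03098264]
```

```bash
python3 -m inch '[[1,0,0,-0.006,0],[1,0,0,-0.012,0],[1,0,0,-0.018,0],[1,0,0,-0.018,0]]'; python3 -c "
from h import *
s=robot.read_state();print(s['tool_pos'],s['force'],s['wrist_torque'])
"
```

```text
t: 7.45
tool_pos: [0.5579, -0.1608, 0.1778]
orientation: [-1.238, -1.171, 1.171]
force: [0.1, 0.2, -2.1]
opening: 0.0355
[ 0.55786983 -0.16078603  0.17782868] [ 0.12610374  0.16254545 -2.08390733] [ 0.03812797 -0.05470245  0.01151936]
```

```bash
python3 -m inch '[[1,0,0,-0.004,0],[1,0,0,-0.008,0],[1,0,0,-0.012,0],[1,0,0,-0.012,0]]'
```

```text
t: 7.95
tool_pos: [0.5576, -0.1607, 0.1653]
orientation: [-1.237, -1.17, 1.171]
force: [-0.4, -0.4, -0.7]
opening: 0.0354
```

```bash
python3 -m inch '[[1,0,0,-0.005,0],[1,0,0,-0.008,0],[1,0,0,-0.011,0],[1,0,0,-0.014,0],[1,0,0,-0.017,0],[1,0,0,-0.019,0],[1,0,0,-0.021,0],[1,0,0,-0.021,0]]' 55; python3 -m inch '[[1,0,0,-0.0015,0],[1,0,0,-0.003,0],[1,0,0,-0.0045,0],[1,0,0,-0.0045,0]]'
```

```text
t: 8.95
tool_pos: [0.5568, -0.1604, 0.1431]
orientation: [-1.235, -1.169, 1.171]
force: [-0.9, -0.3, -3.4]
opening: 0.0353
t: 9.45
tool_pos: [0.5574, -0.1605, 0.1401]
orientation: [-1.237, -1.17, 1.171]
force: [-1.2, 1.1, 7.0]
opening: 0.0349
```

```bash
python3 -m inch '[[1,0,0,-0.0015,0],[1,0,0,-0.003,0],[1,0,0,-0.003,0]]'; python3 -c "
from h import *
s=robot.read_state();print(s['tool_pos'],s['force'])
snap('wrist','w7');snap('scene','s7')
im=cv2.imread('pics/w7.png');sc=cv2.imread('pics/s7.png')
a=cv2.resize(im[130:280,180:380],(800,600),interpolation=cv2.INTER_CUBIC)
a[:300,:300]=cv2.resize(sc[85:160,155:230],(300,300),interpolation=cv2.INTER_CUBIC)
cv2.imwrite('pics/c7.png',a)"
```

```text
t: 9.82
tool_pos: [0.5584, -0.1607, 0.1399]
orientation: [-1.239, -1.172, 1.17]
force: [-4.4, 1.3, 16.1]
opening: 0.0348
[ 0.55842909 -0.16065115  0.13993799] [-4.36974255  1.29400892 16.08008673]
```

View pics/c7.png

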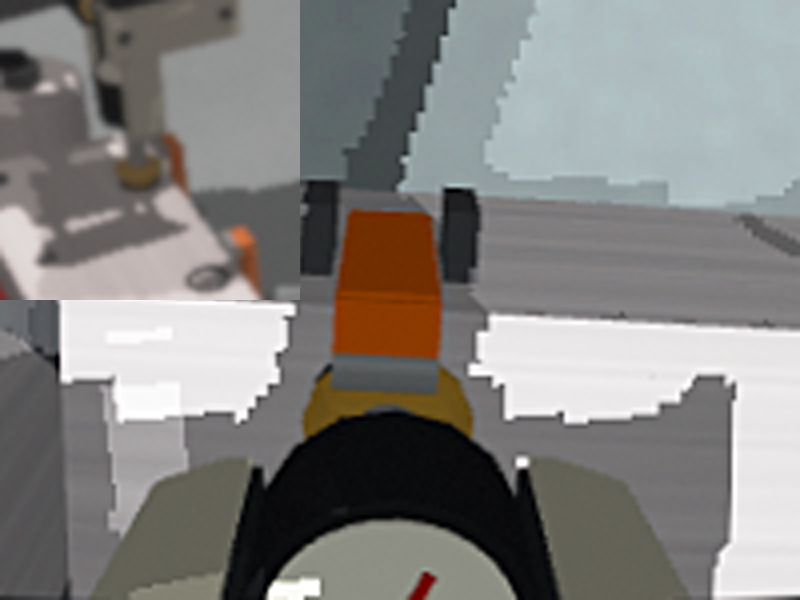

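```bash
python3 -m inch '[[1,0,0,0,0],[0.1,0,0,0,0],[-0.25,0,0,0,0],[-0.25,0,0,0,0],[-0.25,0,0,0,0],[-0.25,0,0,0,0]]' 20; python3 -m inch '[[-0.25,0,0,0.01,0],[-0.25,0,0,0.03,0],[-0.25,0,0,0.06,0],[-0.25,0,0,0.1,0],[-0.25,0,0,0.14,0],[-0.25,-0.03,0.03,0.14,0],[-0.25,-0.06,0.06,0.14,0],[-0.25,-0.06,0.06,0.14,0]]'; python3 -c "
from h import *
s=robot.read_state();print(s['tool_pos'],s['force'])
snap('wrist','w8');snap('scene','s8')
im=cv2.imread('pics/w8.png');sc=cv2.imread('pics/s8.png')
a=cv2.resize(sc[70:220,120:320],(800,600),interpolation=cv2.INTER_CUBIC)
a[:300,400:]=cv2.resize(im,(400,300))
cv2.imwrite('pics/c8.png',a)"
```

```text
t: 10.68
tool_pos: [0.5584, -0.1606, 0.1398]
orientation: [-1.239, -1.172, 1.17]
force: [0.0, 0.0, -0.6]
opening: 0.0577
t: 11.68
tool_pos: [0.4976, -0.0992, 0.2821]
orientation: [-1.24, -1.175, 1.17]
force: [0.8, -0.8, 0.1]
opening: 0.0584
[ 0.49756885 -0.09916643  0.28212376] [ 0.75098342 -0.82256489  0.08496321]
```

View pics/c8.png

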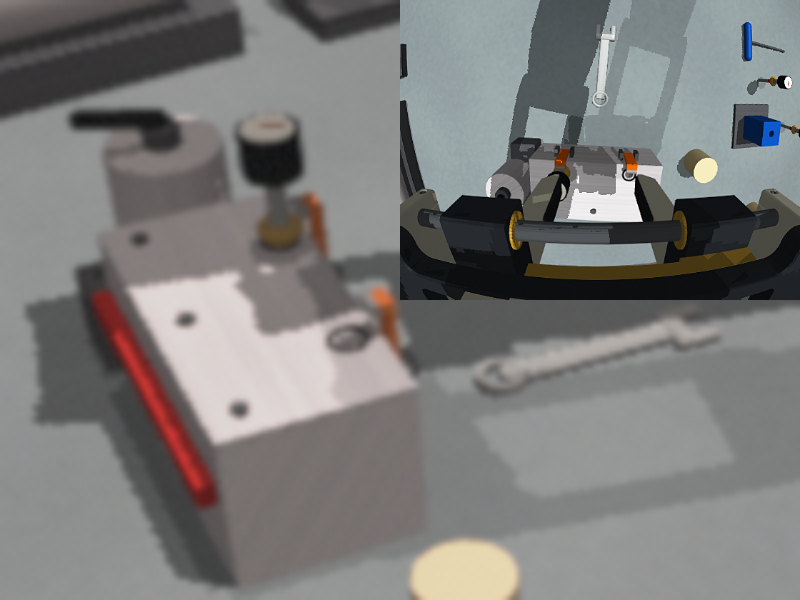

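```bash
python3 -c "
from h import *
snap('top','t8')
p=(120+268.5/4-.5,70+128.5/4-.5)
for z in (.168,.173,.178,.205): print(z,atz('s8',*p,z))
robot.read_state();print(robot.read_state()['force'],robot.close_job())"
```

```text
0.168 [ 0.5519 -0.1667  0.168 ]
0.173 [ 0.5554 -0.1581  0.173 ]
0.178 [ 0.5588 -0.1494  0.178 ]
0.205 [ 0.5774 -0.1029  0.205 ]
the job is handed in; nothing more can be done
[ 0.50434699 -0.58944471 -0.80306493] None
```

The largest probe is now standing in the right (-y) well of the heater block, fully inserted and let go. I handed the job in at about 12 s of the 58 s allowed; it reported no verdict.

- **Choosing the well:** A wrist-camera look into both bores suggested the left one was the glued one, so I tried the right first. The probe passed the 28 mm blockage depth with no resistance, so I never tried the left well.
- **Insertion:** I held it all the way down in small steps. It stopped with the tool at 0.140 m, the height expected for full depth. Pushing further raised the force to 16 N with no more travel.
- **Jaw:** The wrist picture showed the jaw's nose back over the brass collar.
- **After letting go:** With the gripper lifted clear, the scene camera showed the probe upright. The line of sight to its dial fits a head top of about 0.173 m above the well, as expected at full depth.
- **Not checked:** I did not measure the jaw angle. The red ring could not be seen once the probe was in, so its depth rests on the tool height and head height. I saw no sign that a slug or tool had moved, but I did not measure them afterwards.
- **Disagreement:** My estimates of the well's position differed by 1–2 mm between cameras. For the insertion I used the probe's offset from the well as the wrist camera saw it.

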